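Clamp the film-wrap carton to the bench

ROBOT

A 6-joint arm with a two-finger parallel gripper is mounted at the origin on a cart in front of the work surface, level with it; the furniture and walls round the work are solid. World frame = base frame: x ahead of the robot, y to its left, z up, the work surface at z = 0. Lengths are in mm, angles in rad, forces in N, time in s.
With the tool pointing down it reaches from about 350 to 875 mm from the base axis. Payload 4.2 kg.
Tool frame: the origin (TCP) lies midway between the tips of the shut fingers; the grasp point (between the pads) lies 19 mm behind it (arm.grip_depth is the distance from the TCP to the grasp point, in mm); z points along the fingers, x is the direction in which the jaws open and shut, and the axes are right-handed (so a half turn about z gives the same grasp; the last joint's range is limited). The gripper opens to 85 mm and grips with 20 to 120 N. Pads are 22 mm wide; open, the fingers measure 114 mm over their backs; the gripper's body (76 mm by 85 mm) begins 54 mm behind the grasp point. The pads swing forward as they close: fully open they stand 13 mm farther back than shut.
Start: joints at [1.377, 0.385, 0.008, 0, -1.194, -0.259], TCP at [273.394, 562.01, 231.312] pointing down, gripper open.
Joint ranges: [-3.14, 3.14], [-1.21, 2.06], [-1.07, 1.41], [-3.16, 2.05], [-2.99, -0.16], [-3.1, 3.1]. Speed limits (rad/s): [2.79, 2.79, 3.14, 3.14, 3.14, 3.14].

INTERFACE

Orientations are given as a unit quaternion [x, y, z, w].
In Python, from bench import arm, eyes, find_in, silhouettes gives the robot as it stands. The module is installed in compiled form; this text tells all that it offers.
- The arm moves only by the tool play_rows, never from a script. Its arguments are lists of equal length, an entry for each row: "offset": the shift along the world's x, y, z in mm, a list of three; "turn": the turn about the world's z in rad. In form: {"offset": [[x, y, z], ...], "turn": [turn, ...]}. A call has 1 to 12 rows; each row shifts and turns the pose as measured when the row begins; what a row does not reach is not made up. A row lasts 1/10 s, in which the tool goes at most 50 mm and 8.59 degrees, less where a joint would pass 70% of its speed; a pose out of reach is approached as far as the arm can. A call is refused whole if a number of a shift passes 50 or a number of a turn 0.15, either way. A call with a gripper value outside its range is refused whole. "grip" is the gripper's target within -1 to 1 (fully open at 1, half-way at 0, shut at -1), set as the call begins (left out, the last holds). The fingers move at their own pace and stop on an object; the grip force is fixed at half the most. Time passes only in rows, so rows that do not move let the fingers close. It gives the time, the measured TCP pose, the force and the opening at its end, in the units of the state.
- arm.read_state(): the state, without advancing time (a new reading comes with each control period).
- eyes.get_image(name): name is "scene" or "side" or "wrist"; returns (picture, depth): 420x560x3 uint8, red, green, blue; 420x560 float32, mm along the optical axis (not along the pixel's ray), 0 where there is no reading.
- eyes.camera_params(name): a dict with "camera_matrix" (3x3 intrinsics, pixels), "dist" ([k1, k2, p1, p2, k3] as OpenCV has them; the pictures are not rectified), "camera_from_world" (4x4, takes a point from world to camera coordinates). Camera axes: x right, y down, z forward; pixel columns grow to the right and rows downward; lengths in mm; the calibration is good to about 2 mm. A picture is of the moment at which its call begins: read the wrist's pose just before it. camera_params takes no time and is no camera call; for the wrist camera it gives the pose at the moment of the call.
- arm.job_done(): hands the job in, once; it reports no verdict.
Trained networks look in the newest picture that a camera, given by its name, has taken for a name from the list of things; names that differ only in an ending like _2 or _b are one class to them, and where a whole thing is asked for, a point or a joint stands for the part that bears it (a point fixed in the world has none). Each returns a list of dicts, best first, with "score" (0 to 1); they miss things now and then, are a little off and sometimes report something else, mostly with a low value. They report only what shows in the picture. A call takes as long as a camera call.
- find_in(camera, query): "bbox" ([centre column, centre row, width, height] in pixels, round what is visible of it).
- silhouettes(camera, query): "mask" (420x560 bool, what is visible of it) and "bbox" ([centre column, centre row, width, height] in pixels, round what is visible of it).
The state is a dict: "clock": time; "joints": joint angles; "joint_vel": joint speeds; "joint_efforts": joint torques, N m; "position": TCP position; "ee_rot": TCP orientation; "contact_force": force on the tool from outside, world axes, zero at the start; "wrist_torque": the same for the moment, N m; "gripper_width": finger opening in mm.
Only numpy, scipy, OpenCV 4.12 (cv2) and the standard library are available. Lean on these libraries where they do the work, as an engineer would, in place of code of your own. Each camera call takes 0.05 s, during which the arm holds its last target. There are 200 camera calls.

TASK

Slide the long wrap carton under the foot of the bench clamp, its back flat against the clamp's column and its middle under the foot. Then tighten the clamp's hand knob clockwise until the foot bites on the carton and the resistance rises sharply, and from there give it one further quarter turn: less would let the carton slip, clearly more would crush it. Let go of everything.

Things in the scene. Friction and masses are not known exactly. Their poses are not given: they have to be found in the camera images.
- clamp: grey bench clamp bolted to the table, cannot move. Origin on the table below the knob's axis; z up, x from the carton's entry towards the column. Column 80 mm wide (y), 102 mm high, front face at x = +27 mm. A head 48 mm wide overhangs from its top to x = -52 mm, z = 80 to 102 mm. A base plate 10 mm high lies behind the face. The head's steel foot, 36 mm across, hangs on the knob's axis
- carton_home (a point): fixed point of the clamp (axes as clamp: x 0.5, y 0, z 25.5 mm) where the carton's centre stands when its back long face lies flat on the column's face and its middle is under the foot; the carton's y is then along the clamp's y. At the start the foot hangs 3 to 18 mm above the height of the carton's top; how far is not measured
- knob_grip (a point): centre of the hand knob, on its vertical axis: black, fluted, round, 54 mm across, 36 mm high, from 20 mm below this point to 16 mm above it (z = 110 to 146 mm over the table). It stays at its height as it turns; the spindle and foot below do not turn but go down 5 mm per radian clockwise (seen from above)
- clamp_knob (a joint): turn of the knob, rad, 0 at the start, growing clockwise seen from above; it does not tell where the foot bites. Turning it takes 0.35 N m of dry friction while free; the bite adds at once 0.20 N m of spring, then 0.05 more per radian. At rest friction may act either way, from -0.35 to +0.35, on top of the spring. It stays where it is left
- carton_mid (a point): centre (half-way up) of the long closed film-wrap carton, loose, about 0.2 kg, a solid box 53 mm (its x) by 316 mm (its y) by 51 mm (z), lying flat on the table in front of the clamp. Its back long face is the one on +x
- wrap_carton: the same carton; this origin lies under it, on the table, 3.5 mm in front (-x) of its centre; same axes

How it is judged:
By the outcome, as a careful person would: the job done as asked, in the order asked, and still so for the second after the job is handed in, with the robot touching nothing.
It also fails if it takes over 72 s, if anything falls off the work surface, if the arm or the gripper's body presses on something with over 40 N, if the wrist force passes 120 N, or if a joint passes its speed limit or range.

## Working session

There is one attempt and no reset: what is moved stays moved. The work goes in short steps, Python scripts to look and compute and a tool call to move; the robot and the scene stay as the last step left them, time stands still between calls to the robot, and variables do not carry over. Pictures are saved under pics/ and viewed, on a budget of 10 in all, crops included, one or two more only if the job needs it, and the job is handed in when it is done.

Besides the shell and the picture viewer there is one more tool, called as name([rows], argument=value, ...), one row to a line, values as JSON. play_rows: Moves the arm, as the interface text tells. Its arguments: {"type":"object","properties":{"offset":{"type":"array","items":{"type":"array","items":{"type":"number"}}},"turn":{"type":"array","items":{"type":"number"}},"grip":{"type":"number"}},"required":["offset","turn"]}

```bash
mkdir -p pics
cat > h.py <<'E'
import numpy as np, cv2
from bench import arm, eyes, find_in, silhouettes
def pts(cam, mask, depth, P=None):
    P=P or eyes.camera_params(cam)
    v,u=np.nonzero(mask&(depth>0)); d=depth[v,u]
    K=np.array(P["camera_matrix"],float); n=cv2.undistortPoints(np.stack([u,v],1).astype(float)[:,None],K,np.array(P["dist"],float))[:,0]
    c=np.c_[n*d[:,None],d]; T=np.linalg.inv(np.array(P["camera_from_world"]))
    return c@T[:3,:3].T+T[:3,3],u,v
E
python3 - <<'E'
from h import *
s=arm.read_state(); print(s)
ims=[]
for c in ["scene","side"]:
    im,d=eyes.get_image(c); im=im.copy()
    for q in ["clamp","knob_grip","wrap_carton"]:
        r=silhouettes(c,q)
        for x in r[:2]:
            m=x["mask"]; p,_,_=pts(c,m,d)
            print(c,q,round(x["score"],2),np.round(x["bbox"]), m.sum(), np.round(np.percentile(p,[2,50,98],axis=0)).tolist() if len(p) else None)
        if r: np.savez(f"{c}_{q}.npz",m=r[0]["mask"],d=d)
    cv2.imwrite(f"pics/{c}0.png",im[...,::-1])
E
```

```text
{'clock': 0.0, 'joints': array([ 1.37659641e+00,  3.85571342e-01,  6.61603899e-03, -5.25867922e-04,
       -1.19398225e+00, -2.58555284e-01]), 'joint_vel': array([ 0.00039284,  0.00067579,  0.00102693, -0.00013596, -0.00033232,
        0.00048148]), 'joint_efforts': array([-5.25372070e-05, -3.92286372e+01,  1.88396662e+01,  4.18629304e+00,
       -4.64885714e-03,  8.12877147e-06]), 'position': array([273.14813023, 561.50022214, 230.20483353]), 'ee_rot': array([-5.30273544e-01,  8.47825904e-01, -6.13844306e-04, -9.10564496e-04]), 'contact_force': array([ 0.65851758,  0.68325268, -0.22347289]), 'wrist_torque': array([-0.02018521, -0.05219097,  0.01220765]), 'gripper_width': 85.4580083910166}
scene clamp 0.76 [311. 222.  77.  68.] 2949 [[536.0, -111.0, 3.0], [610.0, -74.0, 99.0], [684.0, -31.0, 146.0]]
scene knob_grip 0.86 [294. 206.  29.  30.] 730 [[559.0, -80.0, 112.0], [578.0, -61.0, 143.0], [606.0, -32.0, 147.0]]
scene wrap_carton 0.62 [284. 280. 130. 126.] 5546 [[472.0, -247.0, 11.0], [494.0, -117.0, 48.0], [529.0, 56.0, 51.0]]
scene wrap_carton 0.41 [294. 207.  30.  29.] 712 [[559.0, -80.0, 113.0], [577.0, -61.0, 143.0], [605.0, -35.0, 147.0]]
side clamp 0.63 [272. 189.  73.  69.] 2491 [[541.0, -93.0, 5.0], [618.0, -32.0, 87.0], [686.0, -2.0, 146.0]]
side knob_grip 0.64 [289. 168.  27.  26.] 479 [[558.0, -74.0, 112.0], [583.0, -38.0, 139.0], [607.0, -27.0, 148.0]]
side wrap_carton 0.6 [318. 204.  25.  90.] 2084 [[475.0, -232.0, 3.0], [505.0, -21.0, 50.0], [533.0, 70.0, 52.0]]
side wrap_carton 0.17 [273. 190.  70.  70.] 2478 [[542.0, -93.0, 4.0], [618.0, -32.0, 88.0], [686.0, -2.0, 146.0]]
```

View pics/scene0.png

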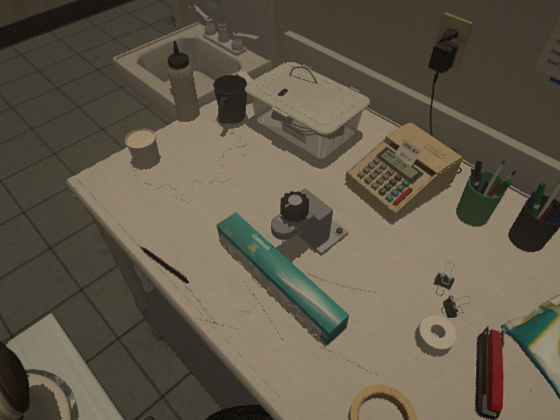

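View pics/side0.png

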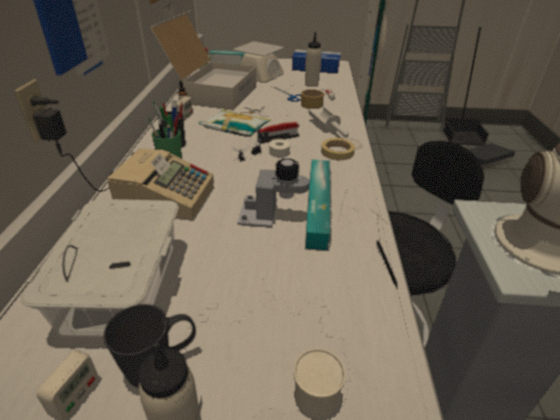

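The scene view shows the knob at about (294,206) and the teal carton from (228,222) to (337,325), lying in front of the head. The side view has the knob at (289,168) and the carton at (318,204). Next I fit the poses.

Run:
```python
from h import *
C={};
for q in ["clamp","knob_grip","wrap_carton"]:
  for c in ["scene","side"]:
    z=np.load(f"{c}_{q}.npz"); m=cv2.erode(z["m"].astype(np.uint8),np.ones((3,3)) if q!="clamp" else np.ones((1,1)))>0
    p,_,_=pts(c,m,z["d"]); C[c,q]=p
    def rect(lo,hi,n):
        k=p[(p[:,2]>lo)&(p[:,2]<hi)]
        if len(k)<20: return
        r=cv2.minAreaRect(k[:,:2].astype(np.float32)); print(c,n,len(k),np.round(r[0],1),np.round(r[1],1),round(r[2],1),"zmed",round(np.median(k[:,2]),1))
    if q=="wrap_carton":
        rect(46,56,"carton top")
        k=p[(p[:,2]>47)&(p[:,2]<55)][:,:2]; mu=k.mean(0); w,V=np.linalg.eigh(np.cov((k-mu).T)); a=V[:,1]*np.sign(V[1,1]); print("pca yaw",np.degrees(np.arctan2(-a[0],a[1])))
    if q=="knob_grip": rect(140,152,"knobtop"); rect(105,152,"knob")
    if q=="clamp": rect(97,107,"head"); rect(6,14,"base")
```

```text
scene head 864 [592.8 -57.8] [119.1  78.9] 0.9 zmed 100.4
scene base 379 [651.  -81.4] [62.2 83.9] 86.5 zmed 8.7
side head 592 [590.9 -53.5] [ 79.8 113.8] 89.9 zmed 101.4
side base 383 [650.2 -54.5] [110.1  80.7] 87.5 zmed 9.8
scene knobtop 401 [581.9 -57. ] [44.3 45.9] 45.5 zmed 144.4
scene knob 614 [581.5 -57.5] [45.4 46.2] 47.0 zmed 143.3
side knobtop 198 [583.2 -46.1] [40.3 47.1] 62.8 zmed 145.4
side knob 383 [583.3 -45.3] [41.9 47.7] 62.8 zmed 140.3
scene carton top 3674 [503.  -90.9] [312.3  49.8] 87.9 zmed 49.0
pca yaw -1.9696917785458465
side carton top 1494 [503.2 -85.1] [312.9  49.7] 87.9 zmed 50.1
pca yaw -1.985626655450084
```

play_rows([
  [20,-45,0],
  [20,-45,0],
  [20,-45,0],
  [20,-45,0],
  [20,-45,0],
  [20,-45,0],
  [20,-45,0],
  [20,-45,0],
  [20,-45,0],
  [20,-45,0],
  [17,-45,0],
  [17,-45,0],
], turn=[-0.096,-0.096,-0.096,-0.096,-0.096,-0.096,-0.096,-0.096,-0.096,-0.096,-0.096,-0.096])

```text
clock: 1.6
position: [507.7, 13.0, 232.5]
ee_rot: [0.034, 0.999, 0.001, 0.004]
contact_force: [1.2, 1.2, 0.1]
gripper_width: 85.3
```

```bash
cat > w.py <<'E'
from h import *
import sys
s=arm.read_state(); q=s["ee_rot"]; print(s["clock"],np.round(s["position"],1),"toolx deg",round(np.degrees(np.arctan2(2*q[0]*q[1],2*q[0]**2-1)),2),np.round(s["joints"],3))
P=eyes.camera_params("wrist"); im,d=eyes.get_image("wrist"); cv2.imwrite(f"pics/{sys.argv[1]}.png",im[...,::-1])
np.savez(f"{sys.argv[1]}.npz",d=d,im=im)
for qn in ["clamp","knob_grip","wrap_carton"]:
  for x in silhouettes("wrist",qn)[:1]:
    p,_,_=pts("wrist",x["mask"],d,P); print(qn,round(x["score"],2),np.round(x["bbox"]))
    for lo,hi in {"clamp":[(97,107),(6,14)],"knob_grip":[(140,152)],"wrap_carton":[(46,56)]}[qn]:
        k=p[(p[:,2]>lo)&(p[:,2]<hi)]
        if len(k)>30:
            r=cv2.minAreaRect(k[:,:2].astype(np.float32)); print(" ",(lo,hi),len(k),np.round(r[0],1),np.round(r[1],1),round(r[2],2),"z",round(np.median(k[:,2]),1), np.round(k[:,:2].min(0)),np.round(k[:,:2].max(0)))
E
python3 w.py w1
```

```text
1.6 [507.7  13.  232.5] toolx deg 176.09 [ 3.460e-01  1.800e-01 -2.780e-01  1.000e-03 -1.105e+00 -4.150e-01]
clamp 0.59 [182. 128. 139.  95.]
  (97, 107) 4848 [591.2 -56. ] [ 80.5 117.9] 87.95 z 102.0 [532. -98.] [651. -17.]
  (6, 14) 652 [650.7 -58.4] [110.6  81.2] 87.53 z 10.0 [ 608. -115.] [693.  -2.]
knob_grip 0.94 [177. 130.  80.  71.]
  (140, 152) 3583 [583.  -55.3] [51.4 51.6] 74.22 z 146.0 [556. -81.] [610. -29.]
```

View pics/w1.png

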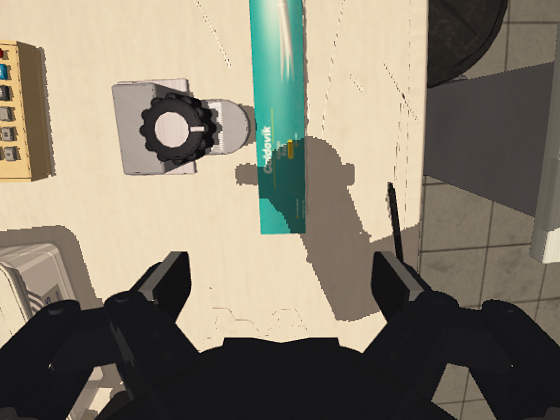

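Wrist view: knob at (177,130), and the carton from the top edge down to its end at (283,233). The carton was not detected in this view, so I measure it straight from depth, along with the clamp's yaw.

Run:
```python
from h import *
z=np.load("w1.npz"); p,u,v=pts("wrist",np.ones((420,560),bool),z["d"])
k=p[(p[:,2]>47)&(p[:,2]<55)&(v<250)&(u>240)&(u<320)]
r=cv2.minAreaRect(k[:,:2].astype(np.float32)); print(r,np.median(k[:,2]),k.min(0),k.max(0))
for y0 in range(-200,60,40):
    s=k[(abs(k[:,1]-y0)<6)]; 
    if len(s): print(y0,np.round(np.percentile(s[:,0],[1,99]),1))
h=p[(p[:,2]>98)&(p[:,2]<106)&(p[:,0]>611)&(p[:,0]<648)&(p[:,1]>-110)&(p[:,1]<0)]
for x0 in range(612,648,8):
    s=h[abs(h[:,0]-x0)<4]; print("col",x0,np.round([s[:,1].min(),s[:,1].max()],1))
h=p[(p[:,2]>98)&(p[:,2]<106)&(p[:,0]>600)&(p[:,0]<660)&(p[:,1]>-110)&(p[:,1]<0)]
for y0 in range(-95,-10,8):
    s=h[abs(h[:,1]-y0)<3]
    if len(s): print("cy",y0,np.round([s[:,0].min(),s[:,0].max()],1))
```

```text
((505.35723876953125, -50.409393310546875), (238.45748901367188, 51.279945373535156), 87.84410858154297) 50.14682517828862 [ 475.46780208 -170.49794709   47.03885721] [534.43162782  69.19600623  53.98351781]
-160 [475.9 525.9]
-120 [477.9 527.2]
-80 [479.1 529.2]
-40 [481.1 530.4]
0 [482.  531.7]
40 [483.8 533.1]
col 612 [-96.1 -16.5]
col 620 [-96.1 -16.7]
col 628 [-95.6 -16.2]
col 636 [-96.6 -16.9]
col 644 [-97.1 -17.5]
cy -95 [608.7 648.1]
cy -87 [608.1 648.5]
cy -79 [611.6 648.3]
cy -71 [622.3 648.8]
cy -63 [623.3 649. ]
cy -55 [628.3 649. ]
cy -47 [624.7 649.6]
cy -39 [617.3 650.2]
cy -31 [615.5 650.6]
cy -23 [611.4 650.3]
cy -15 [612.5 646.2]
```

play_rows([
  [0,0,-45],
  [0,0,-45],
  [0,0,-45],
  [0,0,-40],
  [0,0,-28],
  [0,0,-10],
  [0,0,0],
], turn=[0.02,0.014,0,0,0,0,0])

```text
clock: 2.5
position: [507.9, 23.5, 17.2]
ee_rot: [0.006, 1.0, 0.003, 0.01]
contact_force: [0.2, -0.1, 0.1]
gripper_width: 85.3
```

play_rows([
  [0,-3,-5],
  [0,0,-2],
  [0,0,0],
], turn=[-0.02,0,0])

```text
clock: 2.8
position: [510.7, 22.7, 13.4]
ee_rot: [0.015, 1.0, 0.004, 0.014]
contact_force: [0.1, 0.8, 0.1]
gripper_width: 85.4
```

play_rows([
  [0,0,0],
  [0,0,0],
  [0,0,0],
  [0,0,0],
  [0,0,0],
  [0,0,0],
  [0,0,0],
  [0,0,0],
], turn=[0,0,0,0,0,0,0,0], grip=-1)

```text
clock: 3.6
position: [512.5, 23.0, 16.4]
ee_rot: [0.016, 1.0, 0.005, 0.016]
contact_force: [-0.4, 0.5, -1.1]
gripper_width: 51.8
```

```bash
cat > st.py <<'E'
from h import *
s=arm.read_state(); q=s["ee_rot"]; print(s["clock"],np.round(s["position"],1),"toolx deg",round(np.degrees(np.arctan2(2*q[0]*q[1],2*q[0]**2-1)),2),"j6",round(s["joints"][5],3),"F",np.round(s["contact_force"],1),"T",np.round(s["wrist_torque"],3),"w",round(s["gripper_width"],1))
E
python3 st.py
```

```text
3.6 [512.5  23.   16.4] toolx deg 178.21 j6 -0.398 F [-0.4  0.5 -1.1] T [0.046 0.046 0.033] w 51.8
```

play_rows([
  [8,4,-2],
  [12,6,0],
  [12,6,0],
  [12,6,0],
  [12,6,0],
  [6,4,0],
], turn=[0,0,0,0,0,0])

```text
clock: 4.2
position: [568.4, 51.1, 15.7]
ee_rot: [0.017, 1.0, 0.001, 0.006]
contact_force: [-5.2, -7.2, 9.8]
gripper_width: 51.8
```

```bash
python3 st.py
```

```text
4.2 [568.4  51.1  15.7] toolx deg 178.03 j6 -0.414 F [-5.2 -7.2  9.8] T [-1.571  1.216  0.017] w 51.8
```

```bash
cat > m.py <<'E'
from h import *
# carton pose from scene+side depth: teal pixels near top height
def teal(im):
    h=cv2.cvtColor(im,cv2.COLOR_RGB2HSV); return (h[...,0]>75)&(h[...,0]<100)&(h[...,1]>90)
for c in ["scene","side"]:
    im,d=eyes.get_image(c); cv2.imwrite(f"pics/last_{c}.png",im[...,::-1])
    p,u,v=pts(c,d>0,d)
    t=teal(im)[v,u]&(abs(p[:,0]-550)<90)&(p[:,1]>-300)&(p[:,1]<150)
    k=p[t&(p[:,2]>44)&(p[:,2]<62)]
    out=[]
    for y0 in (-200,-160,-130,0,20,80):
        s=k[abs(k[:,1]-y0)<8]
        if len(s)>8: out.append((y0,np.round(np.percentile(s[:,0],[2,98]),1).tolist(),round(np.median(s[:,2]),1)))
    print(c,len(k),"y",np.round(np.percentile(k[:,1],[.3,99.7]),1)); print(*out,sep="\n")
E
python3 m.py; python3 st.py
```

```text
scene 898 y [-219.    63.9]
(-200, [531.0, 580.3], np.float64(49.8))
(-160, [532.7, 582.4], np.float64(49.5))
(-130, [533.6, 584.0], np.float64(49.7))
(0, [539.3, 589.2], np.float64(48.9))
(20, [540.4, 590.9], np.float64(48.6))
side 552 y [12.  99.5]
(20, [550.5, 588.0], np.float64(50.0))
(80, [547.1, 592.5], np.float64(50.2))
4.3 [568.7  51.5  15.7] toolx deg 178.03 j6 -0.414 F [ 0.9  0.4 -0.8] T [ 0.279 -0.294  0.006] w 51.7
```

play_rows([
  [5,2,0],
  [5,2,0],
  [5,1,0],
  [2,0,0],
], turn=[0.004,0,0,0])

```text
clock: 4.7
position: [580.2, 54.0, 16.1]
ee_rot: [0.015, 1.0, -0.001, 0.001]
contact_force: [-3.1, 1.4, 3.7]
gripper_width: 51.3
```

```bash
python3 m.py; python3 st.py
```

```text
scene 765 y [-215.2   67.6]
(-200, [544.2, 593.8], np.float64(50.6))
(-160, [546.1, 594.8], np.float64(50.9))
(-130, [546.2, 597.3], np.float64(50.6))
(0, [551.3, 601.9], np.float64(49.1))
(20, [552.3, 602.9], np.float64(48.2))
side 567 y [ 15.4 101.8]
(20, [563.3, 599.2], np.float64(50.7))
(80, [557.8, 603.5], np.float64(50.5))
4.8 [580.3  54.1  16.1] toolx deg 178.23 j6 -0.406 F [-2.2 -1.   3.5] T [0.233 0.703 0.113] w 51.5
```

play_rows([
  [4,1,0],
  [4,1,0],
  [3,0,0],
], turn=[0,0,0])

```text
clock: 5.1
position: [588.9, 55.1, 16.3]
ee_rot: [0.016, 1.0, -0.002, -0.002]
contact_force: [-4.2, -0.4, 4.0]
gripper_width: 52.0
```

```bash
python3 st.py
```

```text
5.1 [588.9  55.1  16.3] toolx deg 178.22 j6 -0.402 F [-4.2 -0.4  4. ] T [0.35  0.897 0.14 ] w 52.0
```

play_rows([
  [3,0,0],
  [3,0,0],
], turn=[0,0])

```text
clock: 5.3
position: [589.8, 55.2, 16.5]
ee_rot: [0.018, 1.0, -0.002, -0.008]
contact_force: [-13.0, 2.7, 13.3]
gripper_width: 52.0
```

```bash
python3 m.py; python3 st.py
```

```text
scene 667 y [-214.1   64.4]
(-200, [553.2, 602.1], np.float64(52.0))
(-160, [554.6, 604.5], np.float64(51.7))
(-130, [555.6, 605.4], np.float64(51.2))
(0, [561.4, 593.9], np.float64(50.7))
(20, [562.2, 612.9], np.float64(49.0))
side 571 y [ 17.  103.8]
(20, [576.5, 610.4], np.float64(51.0))
(80, [566.2, 612.6], np.float64(50.6))
5.4 [589.8  55.2  16.5] toolx deg 177.97 j6 -0.4 F [-12.3   2.3  11.3] T [ 1.122  3.032 -0.2  ] w 51.2
```

play_rows([
  [0,0,0],
  [0,0,0],
  [0,0,0],
  [0,0,0],
], turn=[0,0,0,0], grip=1)

```text
clock: 5.8
position: [592.7, 56.4, 16.0]
ee_rot: [0.017, 1.0, -0.001, -0.005]
contact_force: [0.4, -0.1, 1.5]
gripper_width: 85.3
```

play_rows([
  [0,0,20],
  [0,0,45],
  [0,5,45],
  [-20,0,45],
  [-35,-20,45],
  [-35,-40,20],
  [-30,-45,0],
  [-10,-45,0],
  [0,-20,0],
  [0,0,0],
], turn=[0,0,0,0,0,0,0,0,0,0])

```text
clock: 6.8
position: [471.3, -103.5, 233.3]
ee_rot: [0.016, 1.0, -0.002, 0.001]
contact_force: [0.3, 0.3, -0.7]
gripper_width: 85.5
```

```bash
python3 m.py; python3 w.py w2
python3 - <<'E'
from h import *
z=np.load("w2.npz"); P=eyes.camera_params("wrist"); p,u,v=pts("wrist",np.ones((420,560),bool),z["d"])
k=p[(p[:,2]>47)&(p[:,2]<55)&(p[:,0]>530)&(p[:,0]<630)]
for y0 in list(range(-210,-105,15))+list(range(-10,105,15)):
    s=k[(abs(k[:,1]-y0)<5)]
    if len(s)>8: print(y0,np.round(np.percentile(s[:,0],[1,99]),1),round(np.median(s[:,2]),1))
print(k[:,1].min(),k[:,1].max())
E
```

```text
scene 1024 y [-213.8   96.3]
(-200, [551.0, 599.9], np.float64(49.3))
(-160, [552.2, 602.3], np.float64(49.1))
(-130, [553.6, 603.7], np.float64(49.3))
(0, [560.4, 593.9], np.float64(48.4))
(20, [561.1, 610.7], np.float64(49.3))
(80, [563.7, 598.4], np.float64(49.2))
side 891 y [-185.6  103. ]
(0, [560.1, 609.5], np.float64(50.1))
(20, [561.6, 610.1], np.float64(50.2))
(80, [564.8, 611.2], np.float64(50.1))
6.9 [ 471.7 -101.9  233. ] toolx deg 178.3 [ 0.128  0.138 -0.329  0.005 -1.103 -0.16 ]
clamp 0.74 [160. 230. 125. 108.]
  (97, 107) 3753 [591.6 -56.7] [ 78.8 118.5] 88.29 z 101.9 [532. -98.] [652. -19.]
  (6, 14) 857 [614.8 -71.4] [ 61.3 172.1] 59.91 z 10.1 [ 552. -115.] [691.  -2.]
knob_grip 0.81 [152. 255.  64.  58.]
  (140, 152) 1383 [590.7 -65.2] [53.1 28.4] 36.31 z 145.8 [561. -83.] [610. -41.]
wrap_carton 0.68 [186. 213.  72. 266.]
  (46, 56) 8594 [581.9 -58.2] [315.2  53.1] 86.97 z 50.6 [ 548. -216.] [608. 100.]
-210 [549.5 599.4] 50.1
-195 [549.8 600.1] 50.2
-180 [550.1 600.9] 50.2
-165 [550.7 601.6] 50.2
-150 [551.3 601.9] 50.0
-135 [552.4 602.4] 50.1
-120 [553.6 604.1] 50.1
5 [559.1 581.2] 50.0
20 [559.5 583. ] 50.0
35 [560.6 591.1] 50.1
50 [561.1 598.6] 49.7
65 [562.5 607. ] 49.8
80 [562.8 601.2] 49.8
95 [564.  593.5] 49.6
-214.76267935769332 101.65897043576985
```

View pics/w2.png

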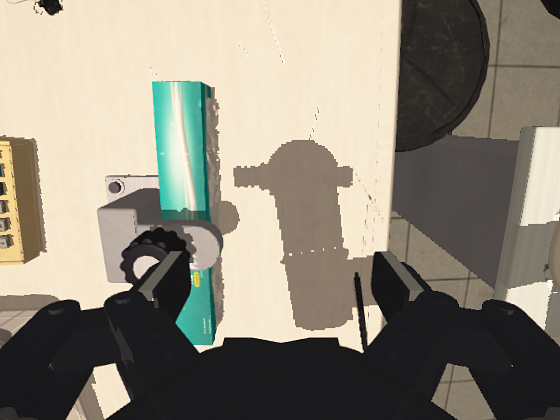

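The wrist view shows the carton under the head, its ends at (183,82) and (200,343). Its centre is about right, but it is yawed about 0.7° with the -y end short. I will nudge the -y end with the open front finger.

play_rows([
  [35,-25,0],
  [35,-25,0],
  [30,-8,0],
  [5,0,-20],
  [0,0,-45],
  [0,0,-45],
  [0,0,-45],
  [0,0,-35],
  [0,0,-18],
  [0,0,-6],
], turn=[-0.005,0,0,0,0,0,0,0,0,0])

```text
clock: 8.1
position: [585.8, -151.5, 9.1]
ee_rot: [0.007, 1.0, -0.003, 0.002]
contact_force: [-0.6, -0.2, 0.3]
gripper_width: 85.5
```

```bash
python3 st.py
```

```text
8.1 [ 585.8 -151.5    9.1] toolx deg 179.15 j6 -0.04 F [-0.6 -0.2  0.3] T [0.088 0.01  0.006] w 85.5
```

play_rows([
  [4,-3,3],
  [3,0,0],
  [2,0,0],
  [0,0,0],
], turn=[-0.02,0,0,0])

```text
clock: 8.5
position: [597.9, -153.4, 14.3]
ee_rot: [0.017, 1.0, -0.003, 0.003]
contact_force: [-0.6, 0.3, -0.3]
gripper_width: 85.8
```

```bash
python3 st.py; python3 m.py
```

```text
8.5 [ 597.9 -153.4   14.3] toolx deg 178.06 j6 -0.056 F [-0.6  0.3 -0.3] T [-0.019  0.275 -0.032] w 85.8
scene 450 y [-214.4  100.2]
(-200, [553.0, 602.2], np.float64(49.1))
(-160, [554.0, 604.6], np.float64(48.0))
(80, [581.4, 613.1], np.float64(48.9))
side 823 y [-66.9 102.8]
(0, [562.4, 609.5], np.float64(50.0))
(20, [563.8, 610.1], np.float64(50.1))
(80, [564.1, 611.4], np.float64(50.2))
```

play_rows([
  [-6,0,0],
  [-6,0,0],
  [0,0,40],
  [0,0,45],
  [0,0,45],
  [-20,0,45],
  [-40,20,40],
  [-40,15,0],
  [-20,15,0],
  [0,0,0],
], turn=[0,0,0,0,0,0,0,0,0,0])

```text
clock: 9.6
position: [462.0, -107.0, 230.2]
ee_rot: [0.018, 1.0, -0.003, 0.005]
contact_force: [0.3, -0.6, 0.0]
gripper_width: 85.5
```

```bash
python3 m.py; python3 w.py w3
python3 - <<'E'
from h import *
z=np.load("w3.npz"); p,u,v=pts("wrist",np.ones((420,560),bool),z["d"])
k=p[(p[:,2]>47)&(p[:,2]<55)&(p[:,0]>530)&(p[:,0]<630)]
A=[]
for y0 in list(range(-210,-105,15))+list(range(-10,105,15)):
    s=k[(abs(k[:,1]-y0)<5)]
    if len(s)>8: A.append((y0,np.percentile(s[:,0],1)))
A=np.array(A); f=np.polyfit(A[:,0],A[:,1],1); print("front yaw",np.degrees(f[0]),"front x at -55",np.polyval(f,-55),"res",np.round(A[:,1]-np.polyval(f,A[:,0]),1),k[:,1].min(),k[:,1].max())
# clamp: column side/back edges & head edges
h=p[(p[:,2]>98)&(p[:,2]<106)&(p[:,0]>600)&(p[:,0]<660)&(p[:,1]>-110)&(p[:,1]<0)]
B=np.array([(y,h[abs(h[:,1]-y)<3][:,0].max()) for y in range(-92,-22,6) if (abs(h[:,1]-y)<3).sum()>5]); print("back yaw",np.degrees(np.polyfit(B[:,0],B[:,1],1)[0]), np.polyval(np.polyfit(B[:,0],B[:,1],1),-55))
E
```

```text
scene 983 y [-213.1   90.4]
(-200, [554.4, 602.7], np.float64(49.0))
(-160, [555.5, 604.3], np.float64(48.9))
(-130, [556.1, 605.5], np.float64(49.2))
(0, [560.7, 595.3], np.float64(48.4))
(20, [561.7, 611.3], np.float64(48.8))
(80, [571.3, 579.1], np.float64(48.8))
side 875 y [-64.6 103.2]
(0, [562.3, 609.9], np.float64(50.4))
(20, [561.6, 610.6], np.float64(50.3))
(80, [564.5, 611.3], np.float64(49.9))
9.7 [ 464.2 -107.7  229.6] toolx deg 177.87 [ 0.119  0.126 -0.355  0.009 -1.082 -0.16 ]
clamp 0.73 [154. 235. 130. 107.]
  (97, 107) 3539 [591.1 -56.3] [ 80.3 117.7] 87.83 z 101.9 [532. -98.] [651. -18.]
  (6, 14) 810 [615.8 -72.2] [ 58.8 168.2] 61.16 z 10.2 [ 555. -115.] [691.  -6.]
knob_grip 0.77 [144. 263.  64.  59.]
  (140, 152) 1266 [591. -66.] [51.7 27. ] 38.19 z 145.8 [563. -82.] [610. -41.]
wrap_carton 0.93 [180. 219.  79. 266.]
  (46, 56) 8241 [583.  -57.9] [315.8  53.2] 87.77 z 50.6 [ 552. -216.] [609. 100.]
front yaw 2.271309965071598 front x at -55 558.7382719366482 res [ 0.3  0.3  0.5  0.3 -0.3 -0.3 -0.6 -0.6 -0.4 -0.1 -0.2 -0.2  0.4  0.7
  0.2] -216.4877595499903 99.75105646643937
back yaw 2.2888348904150226 650.4012006689379
```

play_rows([
  [15,5,0],
  [15,5,0],
  [15,5,0],
  [15,5,0],
  [15,5,0],
  [15,5,0],
  [10,5,0],
  [10,5,0],
  [5,5,0],
  [3,5,0],
  [0,2,0],
  [0,0,0],
], turn=[0.15,0.15,0.15,0.15,0.15,0.15,0.15,0.15,0.15,0.15,0.15,0.15])

```text
clock: 11.1
position: [595.2, -59.0, 213.8]
ee_rot: [0.773, -0.634, -0.0, 0.005]
contact_force: [0.2, 0.8, -0.5]
gripper_width: 85.5
```

play_rows([
  [0,0,0],
  [0,0,0],
  [0,0,0],
  [0,0,0],
  [0,0,0],
  [0,0,0],
  [0,0,0],
  [0,0,0],
], turn=[0.15,0.15,0.15,0.15,0.15,0.15,0.1,0])

```text
clock: 11.9
position: [599.8, -62.3, 202.4]
ee_rot: [0.983, -0.184, -0.004, 0.009]
contact_force: [-0.1, -0.2, -0.1]
gripper_width: 85.2
```

```bash
python3 st.py; python3 w.py w4
```

```text
11.9 [599.8 -62.3 202.4] toolx deg -21.26 j6 2.591 F [-0.1 -0.2 -0.1] T [-0.019 -0.014  0.056] w 85.2
11.9 [599.8 -62.3 202.4] toolx deg -21.26 [ 0.172  0.373 -0.091  0.016 -1.12   2.591]
clamp 0.85 [288. 176. 171. 153.]
  (97, 107) 6162 [591.3 -55.4] [ 79.8 119. ] 87.5 z 102.1 [532. -97.] [652. -17.]
  (6, 14) 3058 [652.  -58.3] [110.7  82. ] 88.02 z 10.2 [ 612. -115.] [694.  -2.]
knob_grip 0.55 [253. 212.  73.  78.]
  (140, 152) 3955 [584.2 -55.4] [51.5 51.1] 43.59 z 146.1 [557. -82.] [610. -29.]
wrap_carton 0.77 [256. 170. 155. 310.]
  (46, 56) 12458 [583.7 -58. ] [316.7  51.6] 87.72 z 50.7 [ 552. -216.] [615. 101.]
```

View pics/w4.png

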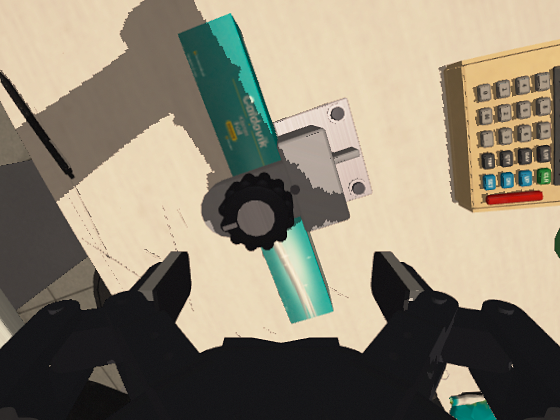

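The wrist view shows the knob at (256,217), clear of the open fingers, and the carton flush against the column. Now I descend onto the knob.

play_rows([
  [-10,4,0],
  [-6,3,-5],
  [0,0,-20],
  [0,0,-25],
  [0,0,-20],
  [0,0,-10],
  [0,0,-2],
], turn=[0,0,0,0,0,0,0])

```text
clock: 12.8
position: [580.0, -53.3, 119.9]
ee_rot: [0.982, -0.186, -0.001, 0.008]
contact_force: [-0.9, 1.4, -0.2]
gripper_width: 85.5
```

```bash
python3 st.py
```

```text
12.8 [580.  -53.3 119.9] toolx deg -21.49 j6 2.562 F [-0.9  1.4 -0.2] T [ 0.04  -0.054  0.034] w 85.5
```

play_rows([
  [3,-2,-5],
  [0,0,0],
], turn=[0,0])

```text
clock: 13.0
position: [583.5, -55.1, 115.5]
ee_rot: [0.982, -0.186, -0.001, 0.008]
contact_force: [0.1, -0.2, -0.2]
gripper_width: 85.4
```

play_rows([
  [0,0,0],
  [0,0,0],
  [0,0,0],
  [0,0,0],
  [0,0,0],
  [0,0,0],
  [0,0,0],
  [0,0,0],
], turn=[0,0,0,0,0,0,0,0], grip=-1)

```text
clock: 13.8
position: [584.2, -55.0, 117.7]
ee_rot: [0.982, -0.187, 0.001, 0.007]
contact_force: [-0.0, 0.0, 0.4]
gripper_width: 52.9
```

```bash
python3 st.py
```

```text
13.8 [584.2 -55.  117.7] toolx deg -21.5 j6 2.566 F [-0.   0.   0.4] T [ 0.208  0.237 -0.03 ] w 52.9
```

play_rows([
  [0,0,0],
  [0,0,0],
  [0,0,0],
], turn=[-0.1,-0.1,-0.1])

```text
clock: 14.1
position: [583.9, -54.8, 117.7]
ee_rot: [0.942, -0.334, -0.001, 0.008]
contact_force: [0.1, 0.7, -0.5]
gripper_width: 52.2
```

```bash
python3 st.py
```

```text
14.1 [583.9 -54.8 117.7] toolx deg -39.06 j6 2.261 F [ 0.1  0.7 -0.5] T [0.225 0.296 0.382] w 52.2
```

play_rows([
  [0,0,0],
  [0,0,0],
], turn=[-0.1,-0.1])

```text
clock: 14.3
position: [583.8, -54.7, 117.7]
ee_rot: [0.903, -0.429, -0.002, 0.008]
contact_force: [-0.1, 0.4, -0.7]
gripper_width: 52.7
```

```bash
python3 st.py
```

```text
14.3 [583.8 -54.7 117.7] toolx deg -50.83 j6 2.058 F [-0.1  0.4 -0.7] T [0.215 0.249 0.324] w 52.7
```

play_rows([
  [0,0,0],
  [0,0,0],
], turn=[-0.1,-0.1])

```text
clock: 14.5
position: [583.6, -54.5, 117.6]
ee_rot: [0.854, -0.519, -0.003, 0.008]
contact_force: [0.2, 0.1, -1.0]
gripper_width: 52.5
```

```bash
python3 st.py
```

```text
14.5 [583.6 -54.5 117.6] toolx deg -62.6 j6 1.855 F [ 0.2  0.1 -1. ] T [0.238 0.122 0.266] w 52.5
```

play_rows([
  [0,0,0],
  [0,0,0],
], turn=[-0.1,-0.1])

```text
clock: 14.7
position: [583.6, -54.4, 117.7]
ee_rot: [0.797, -0.604, -0.004, 0.008]
contact_force: [-0.3, 1.3, -0.5]
gripper_width: 52.8
```

```bash
python3 st.py
```

```text
14.7 [583.6 -54.4 117.7] toolx deg -74.38 j6 1.653 F [-0.3  1.3 -0.5] T [0.312 0.232 0.341] w 52.8
```

play_rows([
  [0,0,0],
  [0,0,0],
], turn=[-0.1,-0.1])

```text
clock: 14.9
position: [583.5, -54.1, 117.7]
ee_rot: [0.73, -0.683, -0.004, 0.008]
contact_force: [-0.9, 1.0, -1.0]
gripper_width: 52.3
```

```bash
python3 st.py
```

```text
14.9 [583.5 -54.1 117.7] toolx deg -86.17 j6 1.452 F [-0.9  1.  -1. ] T [0.282 0.096 0.354] w 52.3
```

play_rows([
  [0,0,0],
  [0,0,0],
], turn=[-0.1,-0.1])

```text
clock: 15.1
position: [583.5, -54.0, 117.7]
ee_rot: [-0.656, 0.754, 0.005, -0.007]
contact_force: [-1.4, 0.8, -0.3]
gripper_width: 52.4
```

```bash
python3 st.py
```

```text
15.1 [583.5 -54.  117.7] toolx deg -97.95 j6 1.25 F [-1.4  0.8 -0.3] T [0.292 0.127 0.355] w 52.4
```

play_rows([
  [0,0,0],
  [0,0,0],
], turn=[-0.1,-0.1])

```text
clock: 15.3
position: [583.6, -53.8, 117.6]
ee_rot: [-0.575, 0.818, 0.006, -0.006]
contact_force: [-0.1, -0.2, 0.6]
gripper_width: 52.4
```

```bash
python3 st.py
```

```text
15.3 [583.6 -53.8 117.6] toolx deg -109.74 j6 1.048 F [-0.1 -0.2  0.6] T [0.247 0.087 0.333] w 52.4
```

play_rows([
  [0,0,0],
  [0,0,0],
], turn=[-0.1,-0.1])

```text
clock: 15.5
position: [583.7, -53.6, 117.7]
ee_rot: [-0.489, 0.872, 0.006, -0.006]
contact_force: [-1.1, 0.2, 0.3]
gripper_width: 52.4
```

```bash
python3 st.py
```

```text
15.5 [583.7 -53.6 117.7] toolx deg -121.49 j6 0.847 F [-1.1  0.2  0.3] T [0.224 0.078 0.518] w 52.4
```

play_rows([
  [0,0,0],
  [0,0,0],
], turn=[-0.1,-0.1])

```text
clock: 15.7
position: [583.8, -53.5, 117.7]
ee_rot: [-0.397, 0.918, 0.006, -0.005]
contact_force: [-0.4, -0.1, -0.8]
gripper_width: 52.0
```

```bash
python3 st.py
```

```text
15.7 [583.8 -53.5 117.7] toolx deg -133.16 j6 0.646 F [-0.4 -0.1 -0.8] T [0.237 0.088 0.59 ] w 52.0
```

play_rows([
  [0,0,0],
  [0,0,0],
], turn=[-0.1,-0.1])

```text
clock: 15.9
position: [583.9, -53.3, 117.7]
ee_rot: [-0.302, 0.953, 0.006, -0.004]
contact_force: [-0.8, 1.1, -0.2]
gripper_width: 52.4
```

```bash
python3 st.py
```

```text
15.9 [583.9 -53.3 117.7] toolx deg -144.82 j6 0.444 F [-0.8  1.1 -0.2] T [ 0.146 -0.024  0.587] w 52.4
```

Tz went from about 0.34 to 0.55 between tool angles -109.7° and -121.5°, so the bite is at about -115.6°. The target is therefore about -205.6°, which leaves 60.8°.

play_rows([
  [0,0,0],
  [0,0,0],
  [0,0,0],
  [0,0,0],
  [0,0,0],
  [0,0,0],
  [0,0,0],
  [0,0,0],
  [0,0,0],
], turn=[-0.1,-0.1,-0.1,-0.1,-0.1,-0.1,-0.1,-0.1,-0.1])

```text
clock: 16.8
position: [584.7, -53.2, 117.7]
ee_rot: [0.15, 0.989, 0.005, -0.0]
contact_force: [-0.8, -0.2, -1.5]
gripper_width: 52.7
```

```bash
python3 st.py
```

```text
16.8 [584.7 -53.2 117.7] toolx deg 162.78 j6 -0.472 F [-0.8 -0.2 -1.5] T [0.027 0.085 0.601] w 52.7
```

play_rows([
  [0,0,0],
  [0,0,0],
  [0,0,0],
], turn=[-0.1,-0.045,0])

```text
clock: 17.1
position: [584.8, -53.3, 117.7]
ee_rot: [0.221, 0.975, 0.005, 0.0]
contact_force: [-1.0, -1.1, -0.2]
gripper_width: 52.6
```

```bash
python3 st.py
```

```text
17.1 [584.8 -53.3 117.7] toolx deg 154.41 j6 -0.62 F [-1.  -1.1 -0.2] T [ 0.022  0.102 -0.065] w 52.6
```

play_rows([
  [0,0,0],
  [0,0,0],
  [0,0,0],
  [0,0,0],
  [0,0,0],
], turn=[0,0,0,0,0], grip=1)

```text
clock: 17.6
position: [585.9, -53.5, 118.3]
ee_rot: [0.221, 0.975, 0.005, 0.002]
contact_force: [-0.3, -0.7, -1.0]
gripper_width: 85.6
```

play_rows([
  [0,0,10],
  [0,0,30],
  [0,0,40],
  [0,20,20],
  [0,20,0],
  [0,20,0],
  [0,0,0],
], turn=[0,0,0,0,0,0,0])

```text
clock: 18.3
position: [586.0, 7.3, 228.2]
ee_rot: [0.222, 0.975, 0.006, 0.004]
contact_force: [-0.6, 0.2, -0.4]
gripper_width: 85.3
```

```bash
python3 st.py; python3 w.py w5
python3 - <<'E'
from h import *
z=np.load("w5.npz"); z4=np.load("w4.npz")
cv2.imwrite("pics/cmp.png",np.hstack([cv2.resize(z4["im"][130:300,170:340],(380,380)),cv2.resize(z["im"][120:420,100:400],(380,380))])[...,::-1])
E
```

```text
18.3 [586.    7.3 228.2] toolx deg 154.4 j6 -0.729 F [-0.6  0.2 -0.4] T [-0.088  0.025 -0.012] w 85.3
18.3 [586.    7.3 228.2] toolx deg 154.4 [ 0.285  0.315 -0.101 -0.007 -1.141 -0.729]
clamp 0.58 [233. 148. 150. 114.]
  (97, 107) 5427 [591.3 -55.7] [ 80.1 118.8] 87.84 z 102.0 [532. -98.] [652. -17.]
  (6, 14) 900 [654.4 -58.1] [110.3  76.9] 87.5 z 10.1 [ 614. -115.] [694.  -2.]
knob_grip 0.7 [246. 135.  73.  77.]
  (140, 152) 3804 [584.1 -54.9] [51.7 51.8] 70.56 z 146.1 [557. -82.] [610. -28.]
wrap_carton 0.59 [252. 133. 156. 265.]
  (46, 56) 10464 [583.7 -49.4] [297.6  51.9] 87.57 z 50.7 [ 553. -199.] [614.  99.]
```

View pics/w5.png

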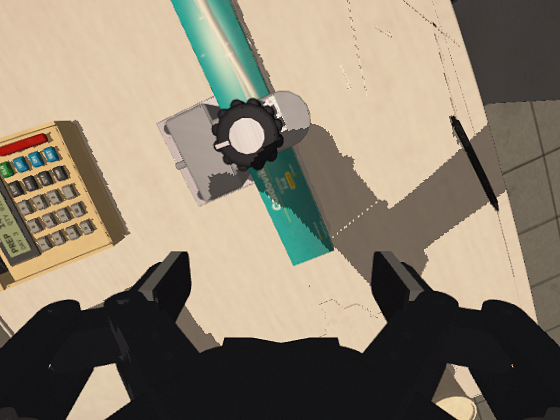

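The grip did not slip: the knob mark sits at the same image angle in both views ((228,227) about its centre before, (228,141) after), so the knob turned about 184° with the tool. The carton is still in place and the gripper is clear, so I hand in.

```bash
python3 -c "
from bench import arm
print(arm.job_done())"
```

```text
the job is handed in; nothing more can be done
None
```

The carton is clamped under the foot with its back against the column, and I handed the job in at about 18 s on the robot's clock. No verdict was reported.

- **Carton:** I gripped it near its +y end and slid it in until it touched the column. Then I nudged the -y end about 2 mm with the open finger so the back lies flat. In the last wrist view its yaw is within about 0.3° of the clamp's (87.6° against 87.8°).
- **Centring under the foot:** the cameras disagree slightly. The scene and side cameras put the carton's middle within about 1 mm of the foot, while the wrist camera puts it about 2 mm towards -y. I left it as it was.
- **Clamp:** knob torque rose from about 0.34 to 0.52–0.59 N m at about 1.64 rad (±0.1) of clockwise turn. From there I gave it a further 90° (±6°), about 184° in all. The knob's mark before and after shows the grip did not slip.
- **At hand-in:** the gripper was open and about 110 mm above the knob grip height, off to one side and touching nothing.

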